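# Lock the plug back into the dust box

### The job

The workshop's dust box has been emptied and needs closing: take the larger of the two bayonet plugs, line its two lugs up with the two slots in the box's round mouth and push it down until its flange sits on the box. Then twist it clockwise, seen from above, as far as it goes, so that the lugs lock under the rim, and let go. Leave the smaller plug standing where it is.

Things in the scene. Friction and masses are not known exactly. Their poses are not given: they have to be found in the camera images.
- plug_grip (a point): Larger plug, loose, upright, 72 mm high: neck 52 across, 24 high; at its foot two opposite steel lugs 14 wide, 8 high, reaching 46 from the axis; flange 76 across, 6 thick; on it an aluminium grip bar 60 long, 18 wide, 42 high. Point: centre of the bar, on the axis, 51 above the foot, 27 above the flange's underside. x along bar and lugs (half turn is the same), y across the bar, z up. 0.15 to 0.3 kg.
- port_mouth (a point): Centre of the round mouth, level with the box's top, 60 mm above the bench. Mouth 64 mm across in a lip 12 thick; two opposite slots along x, 30 wide, reaching 53 from the centre. z up. Lugs in slots, the plug drops in freely till its flange rests on the lip (bar centre 27 above this point), then turns easily: about 70 deg clockwise from above to a firm stop, 20 deg anticlockwise.
- dust_box: The dust box, fixed on the bench: 160 x 160 x 60 mm, grey with an aluminium top that has the round mouth in its middle. A steel pipe stub, 50 mm across and 35 mm long, sticks out of its +x side, so it points the same way as the slots. Origin: centre of the underside; z up.
- small_plug_grip (a point): Smaller plug, to be left alone, loose and upright on the bench, 55 mm high: flange 48 mm across, lugs reaching 28 mm from the axis, aluminium grip bar 34 mm long, 12 mm wide, 30 mm high. Point: centre of its grip bar, 40 mm above its foot; x along the bar, z up.

How it is judged (in metres and radians):
On the way:
1. the plug is down in the mouth with its lugs in the slots (z of plug_grip in the frame of port_mouth between 0.018 and 0.033 m and horizontal distance between plug_grip and port_mouth below 0.012 m and angle between plug_grip's own z axis and vertical below 0.12 rad and angle between the x axis of plug_grip and the x axis of port_mouth, either way round below 0.6 rad), for 0.05 s.
At the end, for the whole second after the job is handed in: The larger plug is upright (within 7 degrees) in the mouth, on its centre within 12 mm, its flange down on the lip within 6 mm, turned at least 40 degrees from the slots so that the lugs are under the lip, and released; the smaller plug still stands within 30 mm of where it was (z of plug_grip in the frame of port_mouth between 0.018 and 0.033 m and horizontal distance between plug_grip and port_mouth below 0.012 m and angle between plug_grip's own z axis and vertical below 0.12 rad and angle between the x axis of plug_grip and the x axis of port_mouth, either way round above 0.7 rad and distance of small_plug_grip from where it was at the start of the episode below 0.03 m and angle between small_plug_grip's own z axis and vertical below 0.3 rad); the robot touches nothing.
It fails at once if the smaller plug is moved by more than 30 mm or tipped (distance of small_plug_grip from where it was at the start of the episode above 0.03 m or angle between small_plug_grip's own z axis and vertical above 0.3 rad).
It also fails if it takes over 38 s, if anything falls off the work surface, if the arm or the gripper's body presses on something with over 40 N, if the wrist force passes 120 N, or if a joint passes its speed limit or range.

### The arm

A 6-joint arm with a two-finger parallel gripper is mounted at the origin on the work surface. World frame = base frame: x ahead of the robot, y to its left, z up, the work surface at z = 0. Lengths are in mm, angles in degrees, forces in N, time in s.
With the tool pointing down it reaches from about 425 to 950 mm from the base axis. Payload 14.7 kg.
Tool frame: the origin (TCP) lies where the fingers leave the gripper's body, on its centre line; the fingertips stand 73 mm ahead of it and the grasp point (between the pads) lies 54 mm ahead of it; z points along the fingers, y is the line along which they close (so a half turn about z gives the same grasp; the last joint's range is limited). The gripper opens to 85 mm and grips with 20 to 120 N. Pads are 22 mm wide; open, the fingers measure 114 mm over their backs; the gripper's body (76 mm by 85 mm) begins 54 mm behind the grasp point. The pads swing forward as they close: fully open they stand 13 mm farther back than shut.
Start: joints at [72.617, 27.513, 91.461, -0, 61.026, -2.67], TCP at [165.067, 628.686, 303.897] pointing down, gripper open.
Joint ranges: [-157.49, 157.49], [-46.99, 117.5], [13.45, 153.17], [-89.5, 269.5], [5.16, 153.95], [-167.48, 167.48]. Speed limits (degrees/s): [108.29, 108.29, 136.94, 172.46, 172.46, 172.46].

### API

Orientations are given as a 3x3 rotation matrix whose columns are the frame's x, y, z axes.
In Python, from rig import robot gives the robot as it stands.
- The arm moves only by the tool play_rows, never from a script. Its argument "targets" is a list of rows, each a list of 4 numbers: the shift along the tool's x, y, z in m, then the turn about the tool's z in degrees. In form: [[x, y, z, turn], ...]. A call has exactly 10 rows; each row is the pose to reach, as a shift and turn from the pose commanded when the call began, along the tool's axes at that moment; what a row does not reach only later rows make up. A row lasts 1/10 s, in which the tool goes at most 50 mm and 8.59 degrees, less where a joint would pass 70% of its speed; a pose out of reach is approached as far as the arm can. A call with a gripper value outside its range is refused whole. "grip" is the finger opening in m, from 0 to 0.0854, set as the call begins (left out, the last holds). The fingers move at their own pace and stop on an object; the grip force is fixed at half the most. Time passes only in rows, so rows that repeat a pose let the fingers close, or fill a call up. It gives the time, the measured TCP pose, the force, the opening and the grip force at its end, in the units of the state.
- robot.read_state(): the state, without advancing time (a new reading comes with each control period).
- robot.camera(name): name is "scene" or "top" or "wrist"; returns the picture (400x640x3 uint8, red, green, blue); there is no depth.
- robot.get_calibration(name): a dict with "camera_matrix" (3x3 intrinsics, pixels), "R" (3x3) and "t" (3): a world point X has camera coordinates R X + t; the wrist camera has in their place "T_tool_cam" (4x4, takes a point from camera to tool coordinates, whose origin is the TCP and whose axes are the flange's). Camera axes: x right, y down, z forward; pixel columns grow to the right and rows downward; lengths in mm; the calibration is good to about 2 mm. The wrist camera is an equidistant fisheye: a pixel r from the principal point sees the ray r / f radians off the axis. A picture is of the moment at which its call begins: read the wrist's pose just before it. get_calibration takes no time and is no camera call.
- robot.finish_job(): hands the job in; it is judged then, once.
Trained networks look in the newest picture that a camera, given by its name, has taken for a name from the list of things; names that differ only in an ending like _2 or _b are one class to them, and where a whole thing is asked for, a point or a joint stands for the part that bears it (a point fixed in the world has none). Each returns a list of dicts, best first, with "score" (0 to 1); they miss things now and then, are a little off and sometimes report something else, mostly with a low value. They report only what shows in the picture. A call takes as long as a camera call.
- robot.outline_of(name, camera): "region" (400x640 bool, what is visible of it) and "extent" ([left, top, width, height] in pixels, round what is visible of it).
The state is a dict: "time_s": time; "qpos": joint angles; "qd": joint speeds; "tau": joint torques, N m; "eef_pos": TCP position; "tool_rot": TCP orientation; "wrist_force": force on the tool from outside, world axes, zero at the start; "ft_torque": the same for the moment, N m; "gripper_width": finger opening in mm; "finger_force": force on a finger pad.
Only numpy, scipy, OpenCV 4.12 (cv2) and the standard library are available. Lean on these libraries where they do the work, as an engineer would, in place of code of your own. Each camera call takes 0.05 s, during which the arm holds its last target. There are 200 camera calls.

## Working session

There is one attempt and no reset: what is moved stays moved. The work goes in short steps, Python scripts to look and compute and a tool call to move; the robot and the scene stay as the last step left them, time stands still between calls to the robot, and variables do not carry over. Pictures are saved under pics/ and viewed, at most 10 in all, crops included, and the job is handed in when it is done.

Besides the shell and the picture viewer there is one more tool, called after "Request:" as name(argument=value, ...) on one line, values as JSON. play_rows: Moves the arm, as the interface text tells. Its arguments: {"type":"object","properties":{"targets":{"type":"array"},"grip":{"type":"number"}},"required":["targets"]}

```bash
ls; mkdir -p pics
python3 - <<'E'
from rig import robot
import cv2,numpy as np
s=robot.read_state();print({k:np.round(s[k],3).tolist() for k in ('time_s','eef_pos','tool_rot','wrist_force','gripper_width')})
ims={}
for c in('top','scene','wrist'):
    im=robot.camera(c);ims[c]=im;cv2.imwrite(f'pics/{c}0.png',im[:,:,::-1])
    k=robot.get_calibration(c);print(c,{a:np.round(b,4).tolist() for a,b in k.items()})
for c in('top','scene'):
    for n in('plug_grip','dust_box','small_plug_grip'):
        print(c,n,[(round(float(o['score']),2),o['extent']) for o in robot.outline_of(n,c)][:3])
E
```

```text
pics
{'time_s': 0.0, 'eef_pos': [164.951, 628.393, 303.278], 'tool_rot': [[-0.967, 0.254, -0.0], [0.254, 0.967, -0.001], [0.0, -0.001, -1.0]], 'wrist_force': [-0.802, 0.201, 0.04], 'gripper_width': 85.114}
top {'camera_matrix': [[369.0224, 0.0, 323.3678], [0.0, 369.0224, 194.5938], [0.0, 0.0, 1.0]], 'R': [[0.023, -0.9997, -0.0047], [-0.9969, -0.0226, -0.0749], [0.0748, 0.0064, -0.9972]], 't': [54.749, 518.9215, 727.8384]}
scene {'camera_matrix': [[361.0444, 0.0, 322.0672], [0.0, 361.0444, 198.2196], [0.0, 0.0, 1.0]], 'R': [[-0.8424, 0.5389, -0.0013], [0.2848, 0.4431, -0.8501], [-0.4575, -0.7165, -0.5267]], 't': [400.4555, -101.5334, 980.7824]}
wrist {'camera_matrix': [[309.7069, 0.0, 318.9021], [0.0, 309.7069, 194.7949], [0.0, 0.0, 1.0]], 'T_tool_cam': [[0.0001, -0.9513, -0.3082, 77.8507], [1.0, 0.0001, -0.0002, 1.3227], [0.0002, -0.3082, 0.9513, -69.5233], [0.0, 0.0, 0.0, 1.0]]}
top plug_grip [(0.8, [184.6, 167.7, 43.5, 38.6])]
top dust_box [(0.72, [382.0, 124.2, 107.1, 110.2])]
top small_plug_grip [(0.91, [278.1, 173.2, 28.3, 24.4])]
scene plug_grip [(0.58, [374.2, 286.3, 61.2, 53.2])]
scene dust_box [(0.7, [210.7, 150.8, 94.2, 65.5])]
scene small_plug_grip [(0.67, [318.3, 232.3, 29.2, 35.4])]
```

View pics/top0.png

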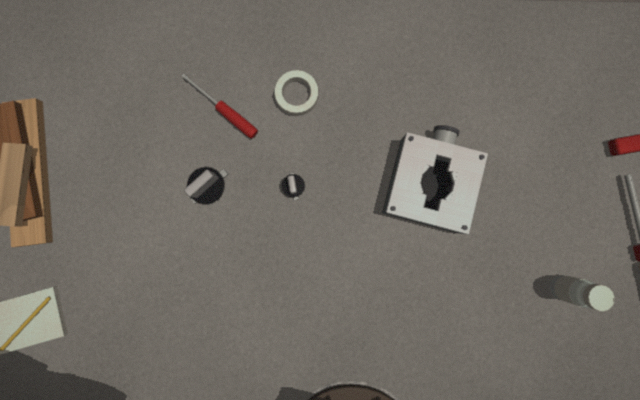

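View pics/scene0.png

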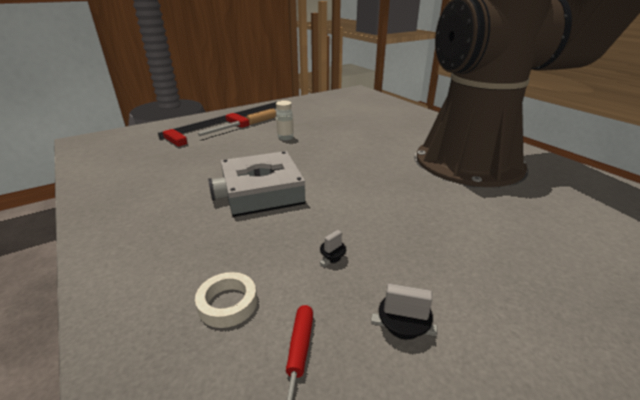

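The top view shows the larger plug at about (206,185), the smaller at (292,186), and the box mouth at (437,182) with its slots running roughly up/down in the image and the pipe stub at the top (446,135). Next I refine these with a zoom.

```bash
cat > h.py <<'E'
import numpy as np,cv2
from rig import robot
def ray2plane(c,uv,z):
    k=robot.get_calibration(c);K,R,t=[np.array(k[a],float) for a in('camera_matrix','R','t')]
    d=R.T@np.linalg.inv(K)@np.array([uv[0],uv[1],1.]);o=-R.T@t
    return o+d*(z-o[2])/d[2]
def proj(c,X):
    k=robot.get_calibration(c);K,R,t=[np.array(k[a],float) for a in('camera_matrix','R','t')]
    p=K@(R@np.array(X,float)+t);return p[:2]/p[2]
E
python3 - <<'E'
from h import *
im=cv2.imread('pics/top0.png');g=cv2.cvtColor(im,cv2.COLOR_BGR2GRAY)
def blob(m,near):
    n,l,s,c=cv2.connectedComponentsWithStats(m.astype(np.uint8));best=None
    ids=[i for i in range(1,n) if s[i,4]>40];i=min(ids,key=lambda i:np.hypot(*(c[i]-near)))
    return l==i
def ax(m,z,n):
    v,u=np.nonzero(m);P=np.array([ray2plane('top',(a,b),z)[:2] for a,b in zip(u,v)])
    c=P.mean(0);w,V=np.linalg.eigh(np.cov((P-c).T));a=V[:,1]
    q=cv2.minAreaRect(P.astype(np.float32))
    print(n,m.sum(),c.round(1),'ang',np.degrees(np.arctan2(a[1],a[0])).round(1),'rect',np.round(q[0],1),np.round(q[1],1),round(q[2],1))
win=np.zeros_like(g,bool);win[145:225,400:475]=1
ax(blob((g<90)&win,(437,182)),60,'mouth')
win[:]=0;win[160:215,175:235]=1
ax(blob((g>125)&win,(203,182)),72,'bar')
ax(blob((g<60)&win,(207,187)),30,'flange')
win[:]=0;win[170:202,275:310]=1
ax(blob((g>120)&win,(292,184)),55,'sbar')
top=robot.outline_of('dust_box','top')[0]['region'];ax(top,60,'box')
a=cv2.resize(im[155:215,175:235],(400,400),interpolation=cv2.INTER_CUBIC);b=cv2.resize(im[115:240,380:505],(400,400),interpolation=cv2.INTER_CUBIC)
cv2.imwrite('pics/z0.png',np.hstack([a,b]))
E
```

```text
mouth 1149 [ 542.9 -151. ] ang 166.4 rect [ 543.1 -151.2] [ 61.  102.9] 77.0
bar 232 [530.2 304.2] ang 133.6 rect [530.6 304.1] [15.  56.2] 43.9
flange 614 [527.5 297.7] ang -152.5 rect [530.8 302.5] [73.3 71.2] 21.1
sbar 82 [534.4 127.7] ang -168.9 rect [534.9 127.6] [30.2 10.1] 8.8Traceback (most recent call last):
  File "<stdin>", line 19, in <module>
  File "<stdin>", line 8, in ax
  File "h.py", line 4, in ray2plane
    k=robot.get_calibration(c);K,R,t=[np.array(k[a],float) for a in('camera_matrix','R','t')]
ValueError: time passes only in moves, steps and waits
```

```bash
cat >> h.py <<'E'
def plan(xyz,yaw_y):
    s=robot.read_state();R=np.array(s['tool_rot']);d=R.T@(np.array(xyz,float)-s['eef_pos'])
    y=np.degrees(np.arctan2(R[1,1],R[0,1]));t=(y-yaw_y+90)%180-90
    print('t',s['time_s'],'pos',np.round(s['eef_pos'],1),'yaw_y',round(y,1),'shift m',np.round(d/1000,4),'turn',round(t,1),'q6',round(s['qpos'][5],1))
def wrist_px(X):  # world -> wrist pixel
    s=robot.read_state();k=robot.get_calibration('wrist');K=np.array(k['camera_matrix']);T=np.array(k['T_tool_cam'])
    p=np.array(s['tool_rot']).T@(np.array(X,float)-s['eef_pos']);p=T[:3,:3].T@(p-T[:3,3])
    th=np.arctan2(np.hypot(p[0],p[1]),p[2]);n=p[:2]/np.hypot(p[0],p[1]);return K[:2,2]+K[0,0]*th*n
def wrist_plane(uv,z,s):
    k=robot.get_calibration('wrist');K=np.array(k['camera_matrix']);T=np.array(k['T_tool_cam']);R=np.array(s['tool_rot'])
    d=(np.array(uv,float)-K[:2,2])/K[0,0];th=np.hypot(*d)+1e-9
    v=np.array([*(d/th*np.sin(th)),np.cos(th)]);v=R@T[:3,:3]@v;o=R@T[:3,3]+s['eef_pos'];return o+v*(z-o[2])/v[2]
E
python3 - <<'E'
from h import *
plan((530.5,304,230),43.7)
E
```

```text
t 0.5 pos [165.1 628.7 303.9] yaw_y 75.3 shift m [-0.4359 -0.2212  0.0739] turn 31.6 q6 -2.7
```

Request:
play_rows(targets=[[-0.04,-0.02,0.007,4],[-0.085,-0.043,0.014,8],[-0.13,-0.066,0.022,12],[-0.175,-0.089,0.03,16],[-0.22,-0.112,0.037,20],[-0.265,-0.134,0.045,24],[-0.31,-0.157,0.052,28],[-0.355,-0.18,0.06,30],[-0.4,-0.203,0.068,31.6],[-0.436,-0.221,0.074,31.6]])

```text
time_s: 1.5
eef_pos: [532.0, 302.5, 229.7]
tool_rot: [[-0.69, 0.724, 0.0], [0.724, 0.69, 0.0], [-0.0, 0.0, -1.0]]
wrist_force: [0.5, 0.6, 1.3]
gripper_width: 84.9
finger_force: 0.0
```

Request:
play_rows(targets=[[0,0,0,0],[0,0,0,0],[0,0,0,0],[0,0,0,0],[0,0,0,0],[0,0,0,0],[0,0,0,0],[0,0,0,0],[0,0,0,0],[0,0,0,0]])

```text
time_s: 2.5
eef_pos: [530.6, 304.2, 229.9]
tool_rot: [[-0.691, 0.723, -0.0], [0.723, 0.691, -0.0], [-0.0, -0.0, -1.0]]
wrist_force: [0.5, 0.0, -0.2]
gripper_width: 85.1
finger_force: 0.0
```

Run:
```python
from h import *
plan((530.5,304,109),43.7)
s=robot.read_state();im=robot.camera('wrist')[:,:,::-1].copy();cv2.imwrite('pics/w1raw.png',im)
np.savez('s1.npz',eef_pos=s['eef_pos'],tool_rot=s['tool_rot'])
a=np.radians(133.7);e=np.array([np.cos(a),np.sin(a)]);f=np.array([-e[1],e[0]])
q=[np.append(np.array([530.5,304])+i*30*e+j*9*f,72) for i,j in((1,1),(1,-1),(-1,-1),(-1,1))]
cv2.polylines(im,[np.array([wrist_px(x) for x in q],np.int32)],True,(0,255,0),1)
cv2.imwrite('pics/w1.png',im)
```

```text
t 2.5 pos [530.6 304.2 229.9] yaw_y 43.7 shift m [-0.     -0.0002  0.1209] turn -0.0 q6 -16.7
```

View pics/w1.png

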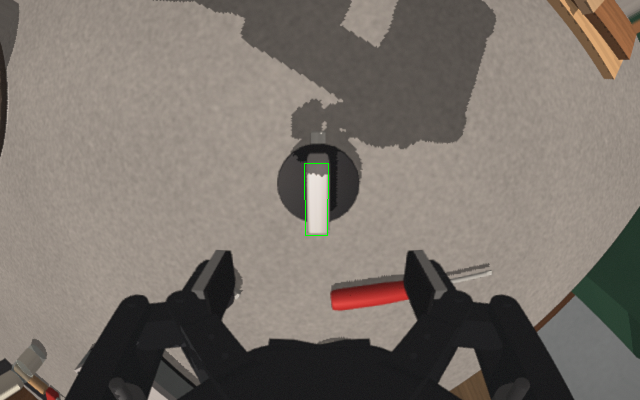

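The wrist view shows the bar (306–329, 155–235) lying on the predicted rectangle. The grasp is well aligned, so I descend and grip.

Request:
play_rows(targets=[[0,0,0.02,0],[0,0,0.04,0],[0,0,0.06,0],[0,0,0.08,0],[0,0,0.095,0],[0,0,0.108,0],[0,0,0.116,0],[0,0,0.12,0],[0,0,0.12,0],[0,0,0.12,0]])

```text
time_s: 3.55
eef_pos: [530.9, 304.4, 110.4]
tool_rot: [[-0.691, 0.723, 0.001], [0.723, 0.691, 0.0], [-0.0, 0.001, -1.0]]
wrist_force: [0.0, 0.2, 0.5]
gripper_width: 85.7
finger_force: 0.0
```

Request:
play_rows(targets=[[0,0,0,0],[0,0,0,0],[0,0,0,0],[0,0,0,0],[0,0,0,0],[0,0,0,0],[0,0,0,0],[0,0,0,0],[0,0,0,0],[0,0,0,0]], grip=0.0)

```text
time_s: 4.55
eef_pos: [530.6, 304.2, 110.0]
tool_rot: [[-0.691, 0.723, 0.0], [0.723, 0.691, -0.0], [-0.0, 0.0, -1.0]]
wrist_force: [-2.2, -1.2, 4.7]
gripper_width: 17.3
finger_force: 63.0
```

Request:
play_rows(targets=[[0,0,-0.01,0],[0,0,-0.03,0],[0,0,-0.05,0],[0,0,-0.07,0],[0,0,-0.09,0],[0,0,-0.105,0],[0,0,-0.115,0],[0,0,-0.12,0],[0,0,-0.12,0],[0,0,-0.12,0]])

```text
time_s: 5.55
eef_pos: [530.4, 304.0, 229.3]
tool_rot: [[-0.691, 0.723, -0.001], [0.723, 0.691, -0.0], [0.0, -0.001, -1.0]]
wrist_force: [-0.5, 0.1, -2.3]
gripper_width: 17.1
finger_force: 62.3
```

Run:
```python
from h import *
plan((543,-151,230),76.5)
s=robot.read_state();print(np.round(s['wrist_force'],1),s['gripper_width'])
```

```text
t 5.55 pos [530.4 304.  229.3] yaw_y 43.7 shift m [-0.3378 -0.3052 -0.0005] turn -32.8 q6 -16.7
[-0.5  0.1 -2.3] 17.10001301230546
```

Request:
play_rows(targets=[[-0.015,-0.014,0,-2],[-0.04,-0.036,0,-4],[-0.065,-0.059,0,-7],[-0.09,-0.081,0,-10],[-0.115,-0.104,0,-13],[-0.14,-0.126,0,-16],[-0.165,-0.149,0,-19],[-0.19,-0.172,0,-22],[-0.215,-0.194,0,-25],[-0.24,-0.217,0,-28]])

```text
time_s: 6.55
eef_pos: [539.1, -20.5, 229.1]
tool_rot: [[-0.95, 0.312, -0.001], [0.312, 0.95, 0.0], [0.001, -0.0, -1.0]]
wrist_force: [0.4, -0.1, -2.1]
gripper_width: 17.2
finger_force: 62.3
```

Run:
```python
from h import *
plan((543,-151,230),76.5)
```

```text
t 6.55 pos [539.1 -20.5 229.1] yaw_y 71.8 shift m [-0.0445 -0.1227 -0.0009] turn -4.7 q6 -77.2
```

Request:
play_rows(targets=[[-0.009,-0.024,0,-1],[-0.017,-0.047,0,-2],[-0.025,-0.07,0,-3],[-0.032,-0.09,0,-4],[-0.039,-0.107,0,-4.7],[-0.043,-0.119,0,-4.7],[-0.0445,-0.124,0,-4.7],[-0.0445,-0.124,0,-4.7],[-0.0445,-0.124,0,-4.7],[-0.0445,-0.124,0,-4.7]])

```text
time_s: 7.55
eef_pos: [542.7, -150.2, 229.9]
tool_rot: [[-0.972, 0.235, -0.0], [0.235, 0.972, 0.0], [0.0, 0.0, -1.0]]
wrist_force: [0.4, 0.0, -1.6]
gripper_width: 17.5
finger_force: 62.3
```

Run:
```python
from h import *
plan((543,-151,230),76.5)
s=robot.read_state();im=robot.camera('wrist')[:,:,::-1].copy();tp=robot.camera('top')[:,:,::-1].copy()
cv2.imwrite('pics/w2raw.png',im)
def draw(im,pr):
    c=np.array([543,-151.]);a=np.radians(-13.5);e=np.array([np.cos(a),np.sin(a)]);f=np.array([-e[1],e[0]])
    def pl(P,z,col,close=True): cv2.polylines(im,[np.array([pr(np.append(c+x*e+y*f,z)) for x,y in P],np.int32)],close,col,1)
    T=np.linspace(0,6.283,40);pl([(32*np.cos(t),32*np.sin(t)) for t in T],60,(0,255,0))
    for sg in(1,-1): pl([(sg*28,15),(sg*53,15),(sg*53,-15),(sg*28,-15)],60,(0,255,0),False)
    # held plug lugs at foot, expected, z=120
    p=s['eef_pos'][:2];R=np.array(s['tool_rot'])[:2,:2]
    for sg in(1,-1): cv2.polylines(im,[np.array([pr(np.append(p+R[:,0]*x*sg+R[:,1]*y,127)) for x,y in((38,7),(46,7),(46,-7),(38,-7))],np.int32)],False,(0,0,255),1)
draw(im,wrist_px);draw(tp,lambda X:proj('top',X))
k=tp[105:255,360:510]
cv2.imwrite('pics/w2.png',im);cv2.imwrite('pics/t2.png',cv2.resize(k,(600,600),interpolation=cv2.INTER_CUBIC))
```

```text
t 7.55 pos [ 542.7 -150.2  229.9] yaw_y 76.4 shift m [-0.0005 -0.0007 -0.0001] turn -0.1 q6 -95.0
```

View pics/w2.png

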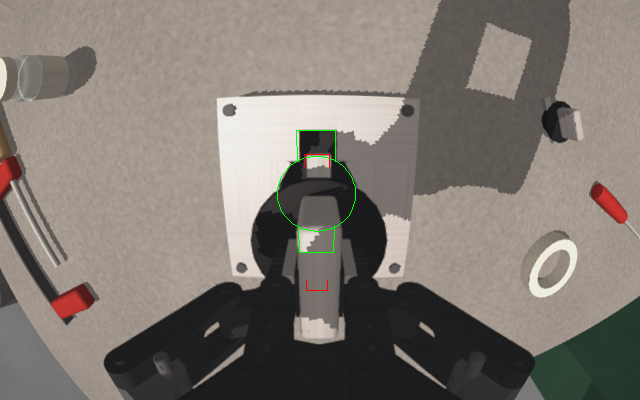

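The mouth's upper slot (299–337, 130) and the front lug (306–331, 155) match the drawn outlines within about 1 px, well inside the clearance. I descend.

Request:
play_rows(targets=[[0,0,0.012,0],[0,0,0.027,0],[0,0,0.042,0],[0,0,0.052,0],[0,0,0.058,0],[0,0,0.064,0],[0,0,0.07,0],[0,0,0.074,0],[0,0,0.076,0],[0,0,0.076,0]])

```text
time_s: 8.65
eef_pos: [542.8, -151.0, 153.8]
tool_rot: [[-0.972, 0.235, -0.0], [0.235, 0.972, 0.0], [0.0, 0.0, -1.0]]
wrist_force: [0.2, 1.1, -2.6]
gripper_width: 17.4
finger_force: 62.3
```

Request:
play_rows(targets=[[0,0,0.002,0],[0,0,0.004,0],[0,0,0.005,0],[0,0,0.006,0],[0,0,0.007,0],[0,0,0.0075,0],[0,0,0.008,0],[0,0,0.008,0],[0,0,0.008,0],[0,0,0.008,0]])

```text
time_s: 9.65
eef_pos: [542.8, -151.0, 146.0]
tool_rot: [[-0.972, 0.235, 0.0], [0.235, 0.972, -0.0], [-0.0, -0.0, -1.0]]
wrist_force: [-0.9, -0.5, 2.2]
gripper_width: 17.2
finger_force: 62.7
```

The flange is resting on the lip (force changed sign). Next is the clockwise twist, which is a positive turn about the tool's downward z.

Request:
play_rows(targets=[[0,0,0,3],[0,0,0,8],[0,0,0,13],[0,0,0,18],[0,0,0,24],[0,0,0,30],[0,0,0,36],[0,0,0,42],[0,0,0,48],[0,0,0,52]])

```text
time_s: 10.65
eef_pos: [542.6, -150.8, 146.0]
tool_rot: [[-0.409, 0.913, -0.0], [0.913, 0.409, 0.0], [0.0, -0.0, -1.0]]
wrist_force: [-1.9, 1.4, 2.3]
gripper_width: 17.6
finger_force: 63.0
```

Request:
play_rows(targets=[[0,0,0,2],[0,0,0,4],[0,0,0,6],[0,0,0,8],[0,0,0,10],[0,0,0,12],[0,0,0,14],[0,0,0,16],[0,0,0,17],[0,0,0,17]])

```text
time_s: 11.65
eef_pos: [541.8, -150.7, 146.0]
tool_rot: [[-0.129, 0.992, -0.002], [0.992, 0.129, 0.0], [0.001, -0.002, -1.0]]
wrist_force: [-6.7, 1.0, 8.3]
gripper_width: 17.1
finger_force: 64.5
```

Run:
```python
from h import *
plan((543,-151,146),6.5)
s=robot.read_state();print(np.round(s['ft_torque'],2),np.round(s['wrist_force'],1))
```

```text
t 11.65 pos [ 541.8 -150.7  146. ] yaw_y 7.4 shift m [-0.0004  0.0011 -0.    ] turn 0.9 q6 -26.0
[0.18 1.2  0.95] [-6.7  1.   8.3]
```

The yaw torque and force rose as the turn neared 69°, so the plug is at the stop. I ease off 1°, release and retreat.

Request:
play_rows(targets=[[0,0,0,-1],[0,0,0,-1],[0,0,0,-1],[0,0,0,-1],[0,0,0,-1],[0,0,0,-1],[0,0,0,-1],[0,0,0,-1],[0,0,0,-1],[0,0,0,-1]], grip=0.07)

```text
time_s: 12.65
eef_pos: [542.8, -150.9, 145.9]
tool_rot: [[-0.146, 0.989, -0.0], [0.989, 0.146, 0.0], [0.0, -0.0, -1.0]]
wrist_force: [-0.4, 0.2, 0.1]
gripper_width: 70.1
finger_force: 0.0
```

Request:
play_rows(targets=[[0,0,-0.005,0],[0,0,-0.015,0],[0,0,-0.03,0],[0,0,-0.05,0],[0,0,-0.07,0],[0,0,-0.09,0],[0,0,-0.11,0],[0,0,-0.125,0],[0,0,-0.13,0],[0,0,-0.13,0]])

```text
time_s: 13.65
eef_pos: [543.0, -151.0, 276.9]
tool_rot: [[-0.146, 0.989, 0.002], [0.989, 0.146, -0.001], [-0.001, 0.001, -1.0]]
wrist_force: [-0.5, -0.5, 0.0]
gripper_width: 70.0
finger_force: 0.0
```

Run:
```python
from h import *
plan((543,-151,146),6.5)
s=robot.read_state();im=robot.camera('wrist')[:,:,::-1].copy()
c=np.array([543,-151.]);a=np.radians(97);e=np.array([np.cos(a),np.sin(a)]);f=np.array([-e[1],e[0]])
for P,z,col in(([(30,9),(30,-9),(-30,-9),(-30,9)],108,(0,255,0)),([(38*np.cos(t),38*np.sin(t)) for t in np.linspace(0,6.28,40)],66,(0,0,255))):
    cv2.polylines(im,[np.array([wrist_px(np.append(c+x*e+y*f,z)) for x,y in P],np.int32)],True,col,1)
cv2.imwrite('pics/w3.png',im)
```

```text
t 13.65 pos [ 543.  -151.   276.9] yaw_y 8.4 shift m [ 1.000e-04 -2.000e-04  1.309e-01] turn 1.9 q6 -27.0
```

View pics/w3.png

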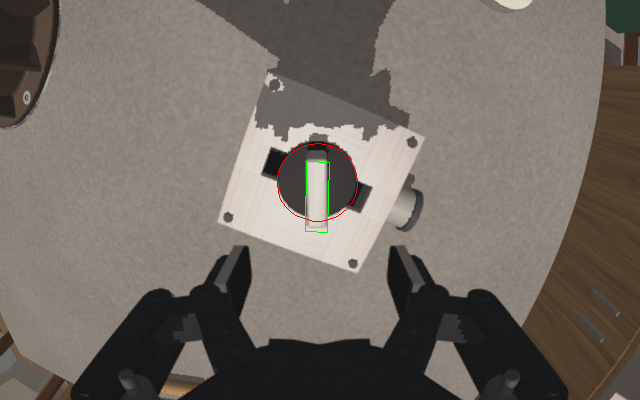

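The bar (307–328, 160–228) and the flange, centred near (317,180), sit on the expected outlines. The slots are visible at (275,163) and (360,195), turned about 70° from the bar. The plug is locked and free of the gripper.

```bash
python3 -c "
from rig import robot
print(robot.finish_job())"
```

```text
the job is handed in; nothing more can be done
None
```

The larger plug is seated in the dust box mouth, twisted about 68° clockwise to its stop and released, and the job was handed in at about 13.7 s. I saw no contact with the smaller plug but did not re-measure its position, and the hand-in returned no verdict.

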